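Find the nut runner that fits a rover wheel's hub nut

TASK

The rover wheel on the plywood wheel stand is to come off, but it is not known which size its recessed hub nut is. Try the nut runners from the wooden tool stand on the nut until one goes fully down over it to the bottom of the recess, standing any that do not fit back upright in the tool stand. Finish still gripping the one that fits, upright and fully seated on the nut, ready to turn it, and leave the other things on the mat where they are.

Things in the scene. Friction and masses are not known exactly. Their poses are not given: they have to be found in the camera images.
- wheel_stand: fixed plywood plate, 170 x 170 x 15 mm, with four cradle blocks; the wheel (white rim, black tyre 125 mm across and 56 mm tall, orange hub in the middle) lies on it hub up, fixed, its axle upright over the plate's centre. Origin: centre of the plate's underside, z up. Tyre top 71 mm, hub top 61 mm above it. Two other wheels on the side tables are out of reach.
- hub_nut (a point): centre of the nut's underside on the floor of the hub recess, 45 mm above the plate's underside; axes as wheel_stand, the nut has a corner towards +x. Nut 14, 19 or 24 mm across flats, not told, 9 mm thick, top 3 mm tapered, axle end 13 mm up. The round recess is 16 mm deep and 3 mm wider than the fitting nose: a bigger nose stops on the hub top (16 mm up), a smaller socket on the nut top (9 mm up).
- stand: wooden tool stand, 66 x 216 x 32 mm (x, y, z), fixed, with three round wells 42 mm wide and 24 mm deep in a row along its y axis at y = -70, 0 and +70 mm. Origin: centre of its underside, z up; the wells' floors are 8 mm above it.
- runner_red: nut runner, red top, steel, 90 mm tall, 0.18 kg: knurled round grip 36 mm wide from 42 mm up to the top; below it a round nose 21.5 mm wide with a hex socket, open below, 30 mm deep, for nuts 14 mm across flats (1 mm play). Stands nose down in any one of the stand's wells. Origin: centre of the nose's open end, z up the tool, x to a corner of the socket.
- runner_yellow: nut runner, yellow top, steel, 90 mm tall, 0.18 kg: knurled round grip 36 mm wide from 42 mm up to the top; below it a round nose 27.5 mm wide with a hex socket, open below, 30 mm deep, for nuts 19 mm across flats (1 mm play). Stands nose down in any one of the stand's wells. Origin: centre of the nose's open end, z up the tool, x to a corner of the socket.
- runner_blue: nut runner, blue top, steel, 90 mm tall, 0.18 kg: knurled round grip 36 mm wide from 42 mm up to the top; below it a round nose 34 mm wide with a hex socket, open below, 30 mm deep, for nuts 24 mm across flats (1 mm play). Stands nose down in any one of the stand's wells. Origin: centre of the nose's open end, z up the tool, x to a corner of the socket.
- box_base: bystander: cream open control-box base, 130 x 90 x 55 mm. Origin: centre of its underside.
- solder_reel: bystander: reel of solder with blue flanges, 60 mm in diameter, 40 mm tall, standing. Origin: centre of its underside.
- screwdriver: bystander: screwdriver lying on the mat.
- dome_camera: bystander: small black dome camera, 54 mm in diameter, 56 mm tall. Origin: centre of its underside.
Things that resemble listed ones, but are neither listed nor needed, are in the scene too. What is shaped like the runner_yellow but turquoise is not meant.

How it is judged:
At the end, for the whole second after the job is handed in: One runner is gripped (fingers over 3 N), still, and down on the hub nut: nose within 3 mm of the recess floor and of the axle line, tilt under 0.08 rad (only the fitting size can be). The other two stand on the floors of wells in the tool stand, tilt under 0.15 rad (((z of runner_red in the frame of hub_nut between -0.003 and 0.003 m and horizontal distance between runner_red and hub_nut below 0.003 m and angle between runner_red's own z axis and vertical below 0.08 rad and contact force between the fingers and runner_red above 3 N and linear speed of runner_red below 0.02 m/s and x of runner_yellow in the frame of stand between -0.02 and 0.02 m and y of runner_yellow in the frame of stand between -0.09 and 0.09 m and z of runner_yellow in the frame of stand between 0.002 and 0.014 m and angle between each of runner_yellow, runner_blue's own z axis and vertical below 0.15 rad and x of runner_blue in the frame of stand between -0.02 and 0.02 m and y of runner_blue in the frame of stand between -0.09 and 0.09 m and z of runner_blue in the frame of stand between 0.002 and 0.014 m) or (z of runner_yellow in the frame of hub_nut between -0.003 and 0.003 m and horizontal distance between runner_yellow and hub_nut below 0.003 m and angle between runner_yellow's own z axis and vertical below 0.08 rad and contact force between the fingers and runner_yellow above 3 N and linear speed of runner_yellow below 0.02 m/s and x of runner_red in the frame of stand between -0.02 and 0.02 m and y of runner_red in the frame of stand between -0.09 and 0.09 m and z of runner_red in the frame of stand between 0.002 and 0.014 m and angle between each of runner_red, runner_blue's own z axis and vertical below 0.15 rad and x of runner_blue in the frame of stand between -0.02 and 0.02 m and y of runner_blue in the frame of stand between -0.09 and 0.09 m and z of runner_blue in the frame of stand between 0.002 and 0.014 m) or (z of runner_blue in the frame of hub_nut between -0.003 and 0.003 m and horizontal distance between runner_blue and hub_nut below 0.003 m and angle between runner_blue's own z axis and vertical below 0.08 rad and contact force between the fingers and runner_blue above 3 N and linear speed of runner_blue below 0.02 m/s and x of runner_red in the frame of stand between -0.02 and 0.02 m and y of runner_red in the frame of stand between -0.09 and 0.09 m and z of runner_red in the frame of stand between 0.002 and 0.014 m and angle between each of runner_red, runner_yellow's own z axis and vertical below 0.15 rad and x of runner_yellow in the frame of stand between -0.02 and 0.02 m and y of runner_yellow in the frame of stand between -0.09 and 0.09 m and z of runner_yellow in the frame of stand between 0.002 and 0.014 m))); the arm keeps its last pose, push and grip.
It fails at once if a bystander (box base, solder reel, screwdriver, dome camera) is moved by more than 25 mm (distance of any of box_base, solder_reel, screwdriver, dome_camera from where it was at the start of the episode above 0.025 m).
It also fails if it takes over 64 s, if anything falls off the work surface, if the arm or the gripper's body presses on something with over 40 N, if the wrist force passes 120 N, or if a joint passes its speed limit or range.

ROBOT

A 6-joint arm with a two-finger parallel gripper is mounted at the origin on the work surface. World frame = base frame: x ahead of the robot, y to its left, z up, the work surface at z = 0. Lengths are in m, angles in rad, forces in N, time in s.
With the tool pointing down it reaches from about 0.4 to 0.825 m from the base axis. Payload 7 kg.
Tool frame: the origin (TCP) lies between the finger pads; the fingertips stand 17 mm ahead of it and the grasp point (between the pads) lies 2 mm behind it; x points along the fingers, z is the direction in which the jaws open and shut, and the axes are right-handed (so a half turn about x gives the same grasp; the last joint's range is limited). The gripper opens to 88 mm and grips with 3 to 60 N. Pads are 19 mm wide; open, the fingers measure 130 mm over their backs; the gripper's body (78 mm by 193 mm) begins 47 mm behind the grasp point.
Start: joints at [1.511, 0.359, 0.012, 0, -1.224, -0.288], TCP at [0.23, 0.635, 0.244] pointing down, gripper open.
Joint ranges: [-3.07, 3.07], [-1.43, 2.12], [-1.02, 1.25], [-3.03, 1.67], [-3.05, -0], [-3.03, 3.03]. Speed limits (rad/s): [2.39, 2.39, 3.01, 3.14, 3.14, 3.14].

INTERFACE

Orientations are given as [roll, pitch, yaw] about the fixed x, y, z axes, in that order (R = Rz(yaw) Ry(pitch) Rx(roll)).
In Python, from station import * gives the robot as it stands.
- The arm moves only by the tool step_arm, never from a script. Its argument "deltas" is a list of rows, each a list of 5 numbers: the shift along the tool's x, y, z in cm, then the turn about the tool's x in degrees, then the closure, from 0 (fully open) to 1 (shut). In form: [[dx, dy, dz, roll, fingers], ...]. A call has exactly 10 rows; each row is the pose to reach, as a shift and turn from the pose commanded when the call began, along the tool's axes at that moment; what a row does not reach only later rows make up. A row lasts 1/12 s, in which the tool goes at most 41.7 mm and 7.16 degrees, less where a joint would pass 70% of its speed; a pose out of reach is approached as far as the arm can. A call with a gripper value outside its range is refused whole. The fingers move at their own pace and stop on an object; "squeeze" is the grip in N (left out, the last holds). Time passes only in rows, so rows that repeat a pose let the fingers close, or fill a call up. It gives the time, the measured TCP pose, the force and the opening at its end, in the units of the state.
- get_state(): the state, without advancing time (a new reading comes with each control period).
- grab_frame(name): name is "scene" or "top"; returns a dict with "pixels" (480x640x3 uint8, red, green, blue), "range_z" (480x640 float32, m along the optical axis (not along the pixel's ray), 0 where there is no reading), "fx", "fy", "cx", "cy" (pixels), "k1" (the pictures are not rectified: a ray, as slopes to the right and down, at radius r is drawn at 1 + k1 r^2 times it, then the intrinsics apply), "view" (4x4, takes a point from world to camera coordinates). Camera axes: x right, y down, z forward; pixel columns grow to the right and rows downward; lengths in m; the calibration is good to about 2 mm. A picture is of the moment at which its call begins.
- job_done(): hands the job in, once; it reports no verdict.
Trained networks look in the newest picture that a camera, given by its name, has taken for a name from the list of things; names that differ only in an ending like _2 or _b are one class to them, and where a whole thing is asked for, a point or a joint stands for the part that bears it (a point fixed in the world has none). Each returns a list of dicts, best first, with "conf" (0 to 1); they miss things now and then, are a little off and sometimes report something else, mostly with a low value. They report only what shows in the picture. A call takes as long as a camera call. They do not tell look-alikes from the thing itself.
- boxes_of(thing, camera): "extent" ([left, top, right, bottom] in pixels, round what is visible of it).
- masks_of(thing, camera): "mask" (480x640 bool, what is visible of it) and "extent" ([left, top, right, bottom] in pixels, round what is visible of it).
The state is a dict: "t": time; "q": joint angles; "qd": joint speeds; "joint_efforts": joint torques, N m; "eef_pos": TCP position; "ee_rot": TCP orientation; "force": force on the tool from outside, world axes, zero at the start; "moment": the same for the moment, N m; "width": finger opening in m.
Only numpy, scipy, OpenCV 4.12 (cv2) and the standard library are available. Lean on these libraries where they do the work, as an engineer would, in place of code of your own. Each camera call takes 0.05 s, during which the arm holds its last target.

## Working session

There is one attempt and no reset: what is moved stays moved. The work goes in short steps, Python scripts to look and compute and a tool call to move; the robot and the scene stay as the last step left them, time stands still between calls to the robot, and variables do not carry over. Pictures are saved under pics/ and viewed, and the job is handed in when it is done.

Besides the shell and the picture viewer there is one more tool, called after ">>>" by a JSON object that holds its "api" and its "payload", one argument or row to a line. step_arm: Moves the arm, as the interface text tells. Its arguments: {"type":"object","properties":{"deltas":{"type":"array"},"squeeze":{"type":"number"}},"required":["deltas"]}

```bash
mkdir -p pics; ls
cat > h.py <<'E'
from station import *
import numpy as np, cv2
def snap(n,fn=None):
    f=grab_frame(n)
    if fn: cv2.imwrite('pics/'+fn,f['pixels'][:,:,::-1])
    return f
def world(f,u,v,z=None):
    K=np.array([[f['fx'],0,f['cx']],[0,f['fy'],f['cy']],[0,0,1.]])
    p=cv2.undistortPoints(np.array([[[u,v]]],float),K,np.array([f['k1'],0,0,0,0.]))[0,0] if False else None
    x=(np.asarray(u,float)-f['cx'])/f['fx'];y=(np.asarray(v,float)-f['cy'])/f['fy']
    a,b=x.copy(),y.copy()
    for _ in range(30):
        s=1+f['k1']*(a*a+b*b);a,b=x/s,y/s
    V=np.array(f['view']);R=V[:3,:3];t=V[:3,3];C=-R.T@t
    d=np.stack([a,b,np.ones_like(a)],-1)
    if z is None:
        D=f['range_z'][np.round(v).astype(int),np.round(u).astype(int)]
        return (d*D[...,None]-t)@R
    w=d@R
    return C+w*((z-C[2])/w[...,2])[...,None]
def proj(f,P):
    P=np.atleast_2d(P);V=np.array(f['view']);c=P@V[:3,:3].T+V[:3,3]
    a,b=c[:,0]/c[:,2],c[:,1]/c[:,2];s=1+f['k1']*(a*a+b*b)
    return np.stack([a*s*f['fx']+f['cx'],b*s*f['fy']+f['cy']],1)
E
python3 - <<'E'
from h import *
for n in('scene','top'):
    f=snap(n,n+'0.png'); print(n,f['fx'],f['cx'],f['cy'],f['k1'],np.round(f['view'],3).tolist())
    for t in('wheel_stand','stand','runner_red','runner_yellow','runner_blue','box_base','solder_reel','screwdriver','dome_camera'):
        print(t,[(np.round(b['extent']).tolist(),round(b['conf'],2)) for b in boxes_of(t,n)])
s=get_state();print(s)
E
```

```text
pics
scene 485.6035840130044 316.7966165657657 244.00942372587113 -0.09073422903609608 [[-0.493, 0.87, 0.02, 0.245], [0.501, 0.303, -0.81, -0.177], [-0.711, -0.389, -0.586, 1.514], [0.0, 0.0, 0.0, 1.0]]
wheel_stand [([217.0, 238.0, 310.0, 284.0], 0.84)]
stand [([351.0, 285.0, 458.0, 350.0], 0.6)]
runner_red [([399.0, 285.0, 420.0, 319.0], 0.56)]
runner_yellow [([484.0, 224.0, 507.0, 264.0], 0.88), ([428.0, 294.0, 447.0, 339.0], 0.65)]
runner_blue [([367.0, 273.0, 386.0, 310.0], 0.68), ([214.0, 306.0, 244.0, 337.0], 0.42)]
box_base [([159.0, 198.0, 219.0, 244.0], 0.88)]
solder_reel [([214.0, 304.0, 244.0, 339.0], 0.82)]
screwdriver [([356.0, 256.0, 437.0, 272.0], 0.73)]
dome_camera [([307.0, 330.0, 340.0, 370.0], 0.9)]
top 624.222561986883 304.3883916439426 239.9853595180127 0.031555452279559144 [[0.015, -1.0, 0.005, -0.029], [-0.978, -0.016, -0.206, 0.479], [0.206, -0.002, -0.979, 1.485], [0.0, 0.0, 0.0, 1.0]]
wheel_stand [([318.0, 198.0, 388.0, 271.0], 0.92)]
stand [([153.0, 192.0, 246.0, 229.0], 0.63)]
runner_red [([194.0, 265.0, 272.0, 291.0], 0.71), ([188.0, 195.0, 209.0, 214.0],
[... 241 characters left out ...]
 0.6)]
screwdriver []
dome_camera [([232.0, 141.0, 256.0, 163.0], 0.81)]
{'t': 1.0, 'q': array([ 1.51111167e+00,  3.58618814e-01,  1.19097980e-02, -6.03465103e-06,
       -1.22407157e+00, -2.88135351e-01]), 'qd': array([ 0.00057095, -0.00043775,  0.00097417, -0.00062066,  0.00047903,
        0.00111899]), 'joint_efforts': array([-7.24273923e-04, -5.82388222e+01,  2.93304044e+01,  7.00264111e+00,
        1.24491344e-02, -9.04349406e-06]), 'eef_pos': array([0.2300596 , 0.63457665, 0.24355225]), 'ee_rot': array([-2.50734157,  1.5707796 ,  1.85722535]), 'force': array([-0.3984213 ,  0.12502478, -0.71346673]), 'moment': array([ 0.04164628, -0.01944919, -0.02112393]), 'width': 0.08795762990936443}
```

View pics/top0.png

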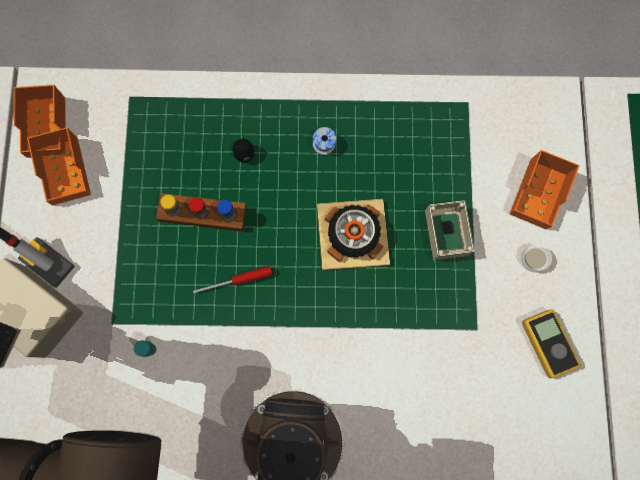

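View pics/scene0.png

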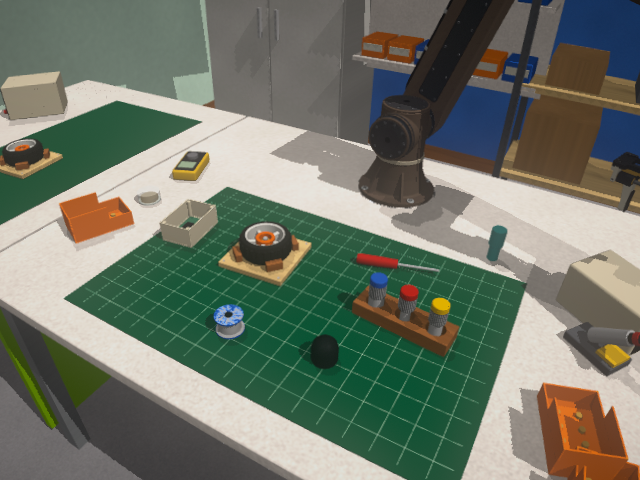

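Run:
```python
import cv2
a=cv2.imread('pics/top0.png')[170:310,120:420]; b=cv2.imread('pics/scene0.png')[200:360,200:520]
cv2.imwrite('pics/topc.png',cv2.resize(a,None,fx=2.6,fy=2.6,interpolation=2))
cv2.imwrite('pics/scenec.png',cv2.resize(b,None,fx=2.5,fy=2.5,interpolation=2))
```

```text
(no output)
```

View pics/topc.png

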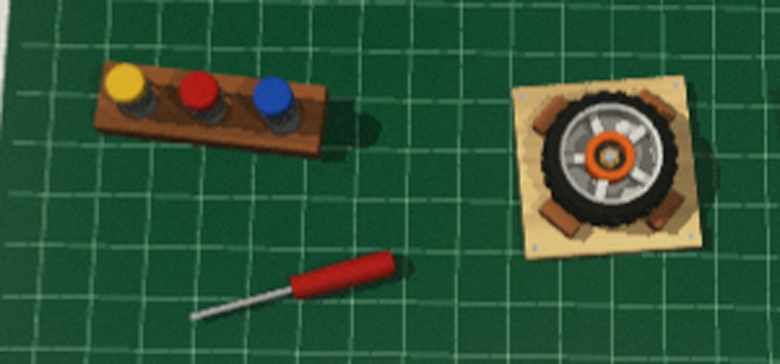

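View pics/scenec.png

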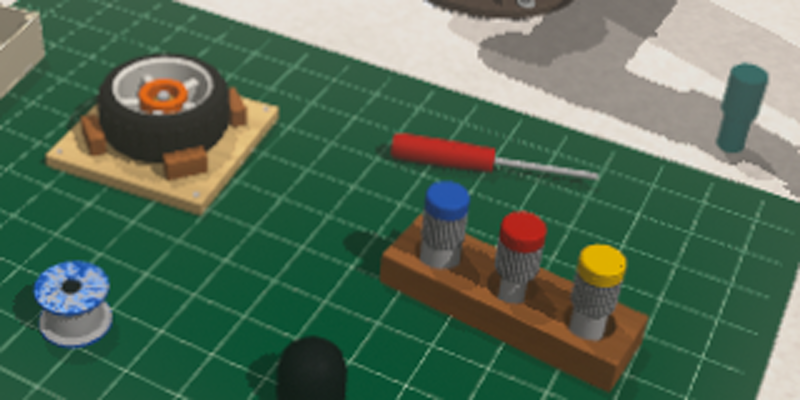

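Run:
```python
from h import *
f=snap('top','top1.png'); g=snap('scene','scene1.png')
a=f['pixels'][205:257,325:387,::-1];b=g['pixels'][222:262,235:297,::-1]
cv2.imwrite('pics/hub.png',np.vstack([cv2.resize(a,(620,360),interpolation=0) if 0 else cv2.resize(a,None,fx=6,fy=6,interpolation=0),cv2.resize(b,None,fx=6,fy=6,interpolation=0)]))
# positions
for n,F in(('top',f),('scene',g)):
  for c,lo,hi,reg in(('red',(0,150,90),(8,255,255),None),('yel',(22,150,120),(32,255,255),None),('blu',(105,150,60),(125,255,255),None),('org',(5,170,120),(14,255,255),None)):
    hsv=cv2.cvtColor(F['pixels'],cv2.COLOR_RGB2HSV)
    m=cv2.inRange(hsv,lo,hi)
    box=dict(top=dict(red=(185,190,212,216),yel=(155,190,182,218),blu=(214,195,240,218),org=(325,205,387,257)),scene=dict(red=(395,280,422,305),yel=(425,290,455,318),blu=(365,268,390,293),org=(235,222,297,262)))[n][c]
    k=np.zeros_like(m);k[box[1]:box[3],box[0]:box[2]]=1;m=m*k
    v,u=np.nonzero(m)
    W=world(F,u,v)
    print(n,c,len(u),(u.min(),u.max(),v.min(),v.max()),np.round(np.median(W,0),4), 'zq',np.round(np.percentile(W[:,2],[10,50,90]),4))
    z=.098 if c!='org' else .061
    uc,vc=(u.min()+u.max())/2,(v.min()+v.max())/2
    print('   plane mean',np.round(world(F,u,v,z).mean(0),4),'ext',np.round(np.ptp(world(F,u,v,z),axis=0),4))
```

```text
top red 186 (np.int64(188), np.int64(204), np.int64(197), np.int64(211)) [0.5534 0.2409 0.1016] zq [0.0957 0.1016 0.1057]
   plane mean [0.553  0.2413 0.098 ] ext [0.035  0.0384 0.    ]
top yel 160 (np.int64(161), np.int64(175), np.int64(194), np.int64(208)) [0.5574 0.3084 0.1016] zq [0.0983 0.1016 0.1059]
   plane mean [0.5587 0.309  0.098 ] ext [0.035  0.0338 0.    ]
top blu 178 (np.int64(218), np.int64(232), np.int64(200), np.int64(214)) [0.5464 0.171  0.1014] zq [0.0952 0.1014 0.1049]
   plane mean [0.5473 0.172  0.098 ] ext [0.035  0.0341 0.    ]
top org 331 (np.int64(325), np.int64(378), np.int64(205), np.int64(256)) [ 0.504  -0.1298  0.0573] zq [0.0381 0.0573 0.0666]
   plane mean [ 0.503  -0.1288  0.061 ] ext [0.1294 0.1305 0.    ]
scene red 229 (np.int64(401), np.int64(418), np.int64(285), np.int64(300)) [0.5583 0.2441 0.1007] zq [0.0929 0.1007 0.1024]
   plane mean [0.5559 0.2431 0.098 ] ext [0.0479 0.0388 0.    ]
scene yel 239 (np.int64(432), np.int64(450), np.int64(298), np.int64(314)) [0.5631 0.3117 0.1005] zq [0.0921 0.1005 0.1022]
   plane mean [0.5605 0.3112 0.098 ] ext [0.0473 0.0364 0.    ]
scene blu 215 (np.int64(370), np.int64(387), np.int64(273), np.int64(287)) [0.555  0.1754 0.1007] zq [0.0921 0.1007 0.1028]
   plane mean [0.552  0.1746 0.098 ] ext [0.0468 0.0383 0.    ]
scene org 160 (np.int64(256), np.int64(274), np.int64(232), np.int64(244)) [ 0.5043 -0.143   0.0618] zq [0.0558 0.0618 0.0642]
   plane mean [ 0.5061 -0.1412  0.061 ] ext [0.0497 0.0503 0.    ]
```

View pics/hub.png

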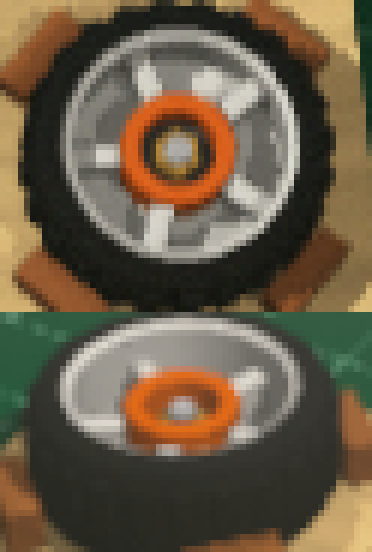

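```bash
cat > fit.py <<'E'
from h import *
from scipy.optimize import minimize
def hull_mask(F,P,S=4):
    pts=proj(F,P);h=cv2.convexHull(((pts+0.5)*S*16).astype(np.int32))
    return h
th=np.linspace(0,2*np.pi,48,endpoint=False)
def circ(x,y,z,r): return np.stack([x+r*np.cos(th),y+r*np.sin(th),0*th+z],1)
def render(F,P,box,S=8):
    pts=(proj(F,P)+0.5-np.array(box[:2]))*S
    h=cv2.convexHull(pts.astype(np.float32))
    m=np.zeros(((box[3]-box[1])*S,(box[2]-box[0])*S),np.uint8)
    cv2.fillConvexPoly(m,np.round(h*16).astype(np.int32),255,shift=4)
    return cv2.resize(m,(box[2]-box[0],box[3]-box[1]),interpolation=cv2.INTER_AREA)/255.
E
python3 - <<'E'
from fit import *
fr={'top':snap('top'),'scene':snap('scene')}
B=dict(top=dict(red=(183,190,212,218),yel=(155,188,184,218),blu=(211,194,240,220),org=(335,212,375,248)),scene=dict(red=(395,278,424,308),yel=(425,290,456,320),blu=(362,266,392,296),org=(245,225,285,254)))
H=dict(red=((0,150,60),(8,255,255)),yel=((20,150,80),(34,255,255)),blu=((105,130,40),(125,255,255)),org=((3,190,120),(14,255,255)))
for c in('red','yel','blu'):
  for n in('top','scene'):
    F=fr[n];b=B[n][c];hsv=cv2.cvtColor(F['pixels'],cv2.COLOR_RGB2HSV)[b[1]:b[3],b[0]:b[2]]
    m=cv2.inRange(hsv,*H[c])/255.
    def cost(p):
        return ((render(F,np.vstack([circ(p[0],p[1],.098,.018),circ(p[0],p[1],.098-abs(p[2]),.018)]),b)-m)**2).sum()
    x0={'red':(.555,.242,.01),'yel':(.56,.31,.01),'blu':(.55,.173,.01)}[c]
    r=minimize(cost,x0,method='Nelder-Mead',options=dict(initial_simplex=np.array(x0)+np.array([[0,0,0],[.005,0,0],[0,.005,0],[0,0,.005]])))
    print(c,n,np.round(r.x,4),round(r.fun,1),m.sum())
# hub ring
for n in('top','scene'):
    F=fr[n];b=B[n]['org'];hsv=cv2.cvtColor(F['pixels'],cv2.COLOR_RGB2HSV)[b[1]:b[3],b[0]:b[2]]
    m=cv2.inRange(hsv,*H['org'])/255.
    cs,_=cv2.findContours((m*255).astype(np.uint8),0,1); k=np.zeros(m.shape,np.uint8); cv2.drawContours(k,[max(cs,key=cv2.contourArea)],-1,255,-1); m2=k/255.
    def cost(p): return ((render(F,np.vstack([circ(p[0],p[1],.061,abs(p[3])),circ(p[0],p[1],.061-abs(p[2]),abs(p[3]))]),b)-m2)**2).sum()
    x0=np.array([.505,-.135,.006,.023]);
    r=minimize(cost,x0,method='Nelder-Mead',options=dict(maxiter=600,initial_simplex=x0+np.vstack([0*x0,np.diag([.006,.006,.006,.003])])))
    print('hub',n,np.round(r.x,4),round(r.fun,1),m2.sum())
    # tyre silhouettes/plate
    print('hole area px', ((m2>.5)&(m<.5)).sum(), 'px mm', )
    hole=((m2>.5)&(m<.5)); v,u=np.nonzero(hole)
    if len(u): W=world(F,u+b[0],v+b[1],.061); print('hole centre',W.mean(0).round(4))
# plate corners in top
for n in('top','scene'):
    F=fr[n];
    r=masks_of('wheel_stand',n)
    if r:
        m=r[0]['mask'].astype(np.uint8); v,u=np.nonzero(m); 
        hsv=cv2.cvtColor(F['pixels'],cv2.COLOR_RGB2HSV)
        h=cv2.convexHull(np.stack([u,v],1)); print(n,[p.tolist() for p in cv2.approxPolyDP(h,4,True)[:,0]],cv2.minAreaRect(h))
E
```

```text
red top [0.5537 0.2419 0.0114] 7.7 199.0
red scene [0.5504 0.2406 0.0111] 4.4 245.0
yel top [0.5595 0.3098 0.0099] 7.7 192.0
yel scene [0.555  0.3089 0.013 ] 6.1 273.0
blu top [0.5483 0.1726 0.0093] 5.0 185.0
blu scene [0.546  0.1721 0.011 ] 5.4 223.0
hub top [ 0.5056 -0.1425  0.0084  0.0226] 7.2 276.0
hole area px 108 px mm
hole centre [ 0.5054 -0.1426  0.061 ]
hub scene [ 0.5031 -0.1435  0.0047  0.0221] 6.1 184.0
hole area px 39 px mm
hole centre [ 0.5042 -0.1394  0.061 ]
top [[389, 263], [323, 268], [317, 204], [382, 199]] ((352.6434326171875, 233.57785034179688), (67.17753601074219, 68.71663665771484), 84.80557250976562)
```

Run:
```python
import cv2
a=cv2.imread('pics/top1.png')[190:280,305:400]
cv2.imwrite('pics/plate.png',cv2.resize(a,None,fx=6,fy=6,interpolation=0))
```

```text
(no output)
```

View pics/plate.png

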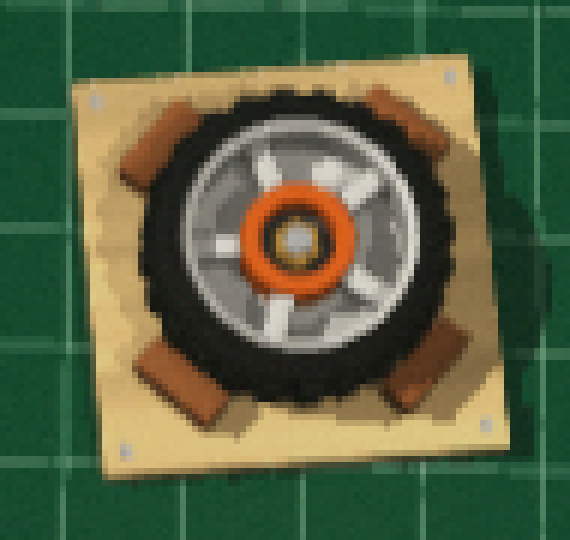

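```bash
cat >> h.py <<'E'
from scipy.spatial.transform import Rotation as Ro
def plan(pos,jaw=None,verbose=True):
    s=get_state();R=Ro.from_euler('xyz',s['ee_rot']).as_matrix()
    d=R.T@(np.array(pos)-s['eef_pos'])*100
    z=R[:,2];cur=np.arctan2(z[1],z[0])
    out='t %.2f pos %s x %s jaw %.1fdeg q6 %.2f F %s w %.4f'%(s['t'],s['eef_pos'].round(4),R[:,0].round(3),np.degrees(cur),s['q'][5],s['force'].round(1),s['width'])
    print(out); print('delta cm',d.round(2))
    if jaw is not None:
        # roll about tool x(down): +roll moves z towards -y(tool)
        for j in (jaw,jaw+180,jaw-180):
            t=np.array([np.cos(np.radians(j)),np.sin(np.radians(j)),0]);a=np.degrees(np.arctan2(-(R.T@t)[1],(R.T@t)[2])); print('  jaw',j,'roll',a.round(1))
E
python3 - <<'E'
from h import *
f=snap('top')
c=np.array([(72,84),(470,55),(510,448),(103,478)])/6.+np.array([305,190])-.5
W=world(f,c[:,0],c[:,1],.015); print(W.round(4),W.mean(0).round(4)); 
for i in range(4): d=W[(i+1)%4]-W[i]; print(np.linalg.norm(d).round(4),(np.degrees(np.arctan2(d[1],d[0]))).round(1))
plan([.557,.309,.18],-4.5)
E
```

```text
[[ 0.5821 -0.0505  0.015 ]
 [ 0.5976 -0.2196  0.015 ]
 [ 0.4284 -0.2345  0.015 ]
 [ 0.413  -0.0653  0.015 ]] [ 0.5053 -0.1425  0.015 ]
0.1698 -84.7
0.1698 -175.0
0.1699 95.2
0.1697 5.0
t 1.35 pos [0.2301 0.6345 0.2435] x [ 0. -0. -1.] jaw -109.9deg q6 -0.29 F [-0.2  0.2 -0.1] w 0.0873
delta cm [ 6.36 41.83 19.46]
  jaw -4.5 roll -105.4
  jaw 175.5 roll 74.6
  jaw -184.5 roll 74.6
```

>>> {"api": "step_arm", "payload": {
  "deltas": [
    [0.5,3.5,1.6,6,0],
    [1,7,3.2,12,0],
    [1.5,10.5,4.8,18,0],
    [2,14,6.4,24,0],
    [2.5,17.5,8,30,0],
    [3,21,9.6,36,0],
    [3.5,24.5,11.2,42,0],
    [4,28,12.8,48,0],
    [4.5,31.5,14.4,54,0],
    [5,35,16,60,0]
  ]
}}

```text
t: 2.18
eef_pos: [0.5057, 0.3634, 0.1936]
ee_rot: [-2.482, 1.57, 0.83]
force: [0.4, 1.1, -0.1]
width: 0.0878
```

Run:
```python
from h import *
plan([.557,.309,.10],-4.5)
```

```text
t 2.18 pos [0.5057 0.3634 0.1936] x [ 0.  0. -1.] jaw -170.2deg q6 -0.77 F [ 0.4  1.1 -0.1] w 0.0878
delta cm [ 9.36  6.24 -4.12]
  jaw -4.5 roll -165.7
  jaw 175.5 roll 14.3
  jaw -184.5 roll 14.3
```

>>> {"api": "step_arm", "payload": {
  "deltas": [
    [1,1.6,-1,4,0],
    [2,3.2,-2,8,0],
    [3,4.8,-3,12,0],
    [4,6.2,-4.1,14.3,0],
    [5,6.24,-4.12,14.3,0],
    [6,6.24,-4.12,14.3,0],
    [6.4,6.24,-4.12,14.3,0],
    [6.4,6.24,-4.12,14.3,0],
    [6.4,6.24,-4.12,14.3,0],
    [6.4,6.24,-4.12,14.3,0]
  ]
}}

```text
t: 3.02
eef_pos: [0.556, 0.3115, 0.1302]
ee_rot: [-2.456, 1.57, 0.613]
force: [0.4, -0.1, 0.1]
width: 0.0879
```

Run:
```python
from h import *
plan([.557,.309,.076],-4.5)
g=snap('scene');f=snap('top')
a=g['pixels'][230:350,350:510,::-1];b=f['pixels'][150:270,100:260,::-1]
cv2.imwrite('pics/g1.png',np.hstack([cv2.resize(a,None,fx=2.5,fy=2.5,interpolation=0),cv2.resize(b,None,fx=2.5,fy=2.5,interpolation=0)]))
```

```text
t 3.02 pos [0.556  0.3115 0.1302] x [ 0.001  0.001 -1.   ] jaw 175.9deg q6 -0.89 F [ 0.4 -0.1  0.1] w 0.0879
delta cm [ 5.42  0.24 -0.12]
  jaw -4.5 roll -179.6
  jaw 175.5 roll 0.4
  jaw -184.5 roll 0.4
```

View pics/g1.png

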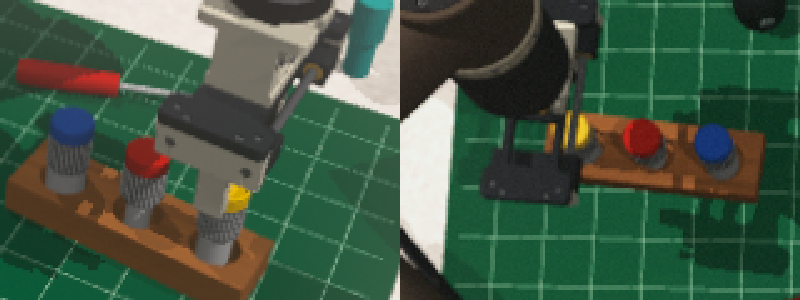

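>>> {"api": "step_arm", "payload": {
  "deltas": [
    [0.8,0,0,0,0],
    [1.6,0,0,0,0],
    [2.4,0,0,0,0],
    [3.2,0,0,0,0],
    [4,0,0,0,0],
    [4.8,0,0,0,0],
    [5.4,0,0,0,0],
    [5.4,0,0,0,0],
    [5.4,0,0,0,0],
    [5.4,0,0,0,0]
  ]
}}

```text
t: 3.95
eef_pos: [0.5563, 0.3108, 0.0758]
ee_rot: [-2.75, 1.57, 0.318]
force: [0.0, -0.2, -0.2]
width: 0.0877
```

Run:
```python
from h import *
plan([.557,.309,.076],-4.5)
```

```text
t 3.95 pos [0.5563 0.3108 0.0758] x [ 0.  0. -1.] jaw 175.8deg q6 -0.89 F [ 0.  -0.2 -0.2] w 0.0877
delta cm [-0.02  0.17 -0.08]
  jaw -4.5 roll -179.7
  jaw 175.5 roll 0.3
  jaw -184.5 roll 0.3
```

>>> {"api": "step_arm", "payload": {
  "deltas": [
    [0,0.17,-0.08,0,0],
    [0,0.17,-0.08,0,0],
    [0,0.17,-0.08,0,0.3],
    [0,0.17,-0.08,0,0.5],
    [0,0.17,-0.08,0,0.7],
    [0,0.17,-0.08,0,0.7],
    [0,0.17,-0.08,0,0.7],
    [0,0.17,-0.08,0,0.7],
    [0,0.17,-0.08,0,0.7],
    [0,0.17,-0.08,0,0.7]
  ],
  "squeeze": 15
}}

```text
t: 4.78
eef_pos: [0.5567, 0.3089, 0.0755]
ee_rot: [1.296, 1.571, -1.92]
force: [0.3, 1.2, 0.4]
width: 0.0397
```

Run:
```python
from h import *
plan([.557,.309,.076],-4.5)
```

```text
t 4.78 pos [0.5567 0.3089 0.0755] x [-0. -0. -1.] jaw 175.8deg q6 -0.89 F [0.3 1.2 0.4] w 0.0397
delta cm [-0.05 -0.02 -0.03]
  jaw -4.5 roll -179.7
  jaw 175.5 roll 0.3
  jaw -184.5 roll 0.3
```

>>> {"api": "step_arm", "payload": {
  "deltas": [
    [0,0,0,0,0.7],
    [0,0,0,0,0.7],
    [0,0,0,0,0.7],
    [0,0,0,0,0.42],
    [0,0,0,0,0.42],
    [0,0,0,-7,0.42],
    [0,0,0,-14,0.42],
    [0,0,0,-21,0.42],
    [0,0,0,-28,0.42],
    [0,0,0,-35,0.42]
  ]
}}

```text
t: 5.62
eef_pos: [0.5567, 0.3088, 0.0756]
ee_rot: [0.695, 1.571, -1.903]
force: [-0.3, -0.1, -0.7]
width: 0.0512
```

Run:
```python
from h import *
plan([.557,.309,.076],70); print(get_state()['q'].round(2))
```

```text
t 5.62 pos [0.5567 0.3088 0.0756] x [-0. -0. -1.] jaw -148.9deg q6 -0.27 F [-0.3 -0.1 -0.7] w 0.0512
delta cm [-0.04  0.   -0.03]
  jaw 70 roll 141.1
  jaw 250 roll -38.9
  jaw -110 roll -38.9
[ 0.81  0.44 -0.28  0.   -0.85 -0.27]
```

>>> {"api": "step_arm", "payload": {
  "deltas": [
    [0,0,0,-7,0.42],
    [0,0,0,-14,0.42],
    [0,0,0,-21,0.42],
    [0,0,0,-28,0.42],
    [0,0,0,-35,0.42],
    [0,0,0,-35,0.42],
    [0,0,0,-35,0.7],
    [0,0,0,-35,0.7],
    [0,0,0,-35,0.7],
    [0,0,0,-35,0.7]
  ]
}}

```text
t: 6.45
eef_pos: [0.5567, 0.3088, 0.0755]
ee_rot: [-0.134, 1.571, -2.129]
force: [0.3, 0.0, -0.2]
width: 0.0356
```

Run:
```python
from h import *
plan([.557,.309,.076],70); print(get_state()['q'].round(2))
```

```text
t 6.45 pos [0.5567 0.3088 0.0755] x [-0. -0. -1.] jaw -114.3deg q6 0.33 F [ 0.3  0.  -0.2] w 0.0356
delta cm [-0.05  0.02 -0.03]
  jaw 70 roll 175.7
  jaw 250 roll -4.3
  jaw -110 roll -4.3
[ 0.81  0.44 -0.28  0.   -0.85  0.33]
```

>>> {"api": "step_arm", "payload": {
  "deltas": [
    [0,0,0,0,0.7],
    [-1,0,0,0,0.7],
    [-2.5,0,0,0,0.7],
    [-4,0,0,0,0.7],
    [-6,0,0,0,0.7],
    [-8,0,0,0,0.7],
    [-10,0,0,0,0.7],
    [-11,0,0,0,0.7],
    [-12,0,0,0,0.7],
    [-12,0,0,0,0.7]
  ],
  "squeeze": 25
}}

```text
t: 7.28
eef_pos: [0.5573, 0.3093, 0.1977]
ee_rot: [2.695, 1.568, 0.701]
force: [1.2, 0.4, -1.7]
width: 0.0357
```

Run:
```python
from h import *
plan([.5045,-.143,.195])
```

```text
t 7.28 pos [0.5573 0.3093 0.1977] x [ 0.002  0.002 -1.   ] jaw -114.2deg q6 0.34 F [ 1.2  0.4 -1.7] w 0.0357
delta cm [ 0.17 13.75 43.42]
```

>>> {"api": "step_arm", "payload": {
  "deltas": [
    [0,0.4,1.3,0,0.7],
    [0,1.2,3.8,0,0.7],
    [0,2.3,7.3,0,0.7],
    [0,3.4,10.8,0,0.7],
    [0,4.5,14.3,0,0.7],
    [0,5.6,17.8,0,0.7],
    [0,6.7,21.3,0,0.7],
    [0,7.8,24.8,0,0.7],
    [0,8.9,28.3,0,0.7],
    [0,10,31.8,0,0.7]
  ]
}}

```text
t: 8.12
eef_pos: [0.5157, -0.0243, 0.1944]
ee_rot: [-0.994, 1.569, -2.987]
force: [1.1, -0.5, -1.7]
width: 0.0353
```

>>> {"api": "step_arm", "payload": {
  "deltas": [
    [0,1,3.2,0,0.7],
    [0,2,6.4,0,0.7],
    [0,3,9.4,0,0.7],
    [0.4,3.5,11,0,0.7],
    [1.2,3.75,11.62,0,0.7],
    [2.2,3.75,11.62,0,0.7],
    [3.2,3.75,11.62,0,0.7],
    [4,3.75,11.62,0,0.7],
    [4,3.75,11.62,0,0.7],
    [4,3.75,11.62,0,0.7]
  ]
}}

```text
t: 8.95
eef_pos: [0.5037, -0.1427, 0.1547]
ee_rot: [-1.042, 1.569, -3.034]
force: [-0.6, -0.3, -1.4]
width: 0.0356
```

Run:
```python
from h import *
g=snap('scene','s2.png');f=snap('top')
plan([.5045,-.143,.15]);print(get_state()['q'].round(2))
a=g['pixels'][180:290,200:330,::-1];b=f['pixels'][170:280,300:430,::-1]
cv2.imwrite('pics/g2.png',np.hstack([cv2.resize(a,None,fx=3,fy=3,interpolation=0),cv2.resize(b,None,fx=3,fy=3,interpolation=0)]))
```

```text
t 9.05 pos [ 0.5044 -0.1429  0.1558] x [ 0. -0. -1.] jaw -114.2deg q6 1.05 F [ 0.2 -0.5 -2.4] w 0.0356
delta cm [0.58 0.01 0.01]
[ 0.1   0.19 -0.44  0.   -0.94  1.05]
```

View pics/g2.png

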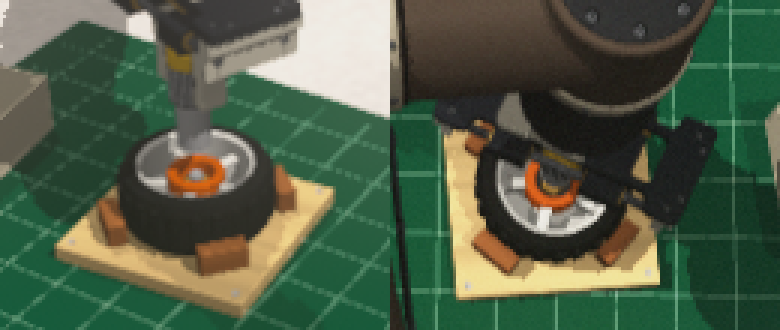

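>>> {"api": "step_arm", "payload": {
  "deltas": [
    [0.3,0,0,0,0.7],
    [0.7,0,0,0,0.7],
    [1.1,0,0,0,0.7],
    [1.5,0,0,0,0.7],
    [1.8,0,0,0,0.7],
    [1.8,0,0,0,0.7],
    [1.8,0,0,0,0.7],
    [1.8,0,0,0,0.7],
    [1.8,0,0,0,0.7],
    [1.8,0,0,0,0.7]
  ]
}}

```text
t: 9.88
eef_pos: [0.5041, -0.1436, 0.1378]
ee_rot: [1.959, 1.57, -0.034]
force: [0.0, -0.4, -1.4]
width: 0.0357
```

Run:
```python
from h import *
g=snap('scene','s3.png');f=snap('top')
plan([.5045,-.143,.1285])
p=get_state()['eef_pos']
a=cv2.resize(g['pixels'][205:260,230:300,::-1],None,fx=8,fy=8,interpolation=0)
th=np.linspace(0,2*np.pi,60)
def dr(P,c):
    q=(proj(g,P)+.5-np.array([230,205]))*8; cv2.polylines(a,[q.astype(np.int32)],True,c,1)
C=lambda x,y,z,r: np.stack([x+r*np.cos(th),y+r*np.sin(th),0*th+z],1)
zn=p[2]-.0675
dr(C(p[0],p[1],zn,.01375),(255,0,0)); dr(C(p[0],p[1],zn+.042,.01375),(255,0,0)); dr(C(.5031,-.1435,.061,.0225),(0,255,0)); dr(C(.5031,-.1435,.061,.01525),(0,255,0))
b=f['pixels'][205:260,325:395,::-1]
cv2.imwrite('pics/g3.png',a); cv2.imwrite('pics/g3t.png',cv2.resize(b,None,fx=8,fy=8,interpolation=0))
```

```text
t 9.98 pos [ 0.504  -0.1435  0.1377] x [ 0.  0. -1.] jaw -114.2deg q6 1.05 F [-0.8 -0.5 -1.9] w 0.0356
delta cm [ 0.92  0.02 -0.07]
```

View pics/g3.png

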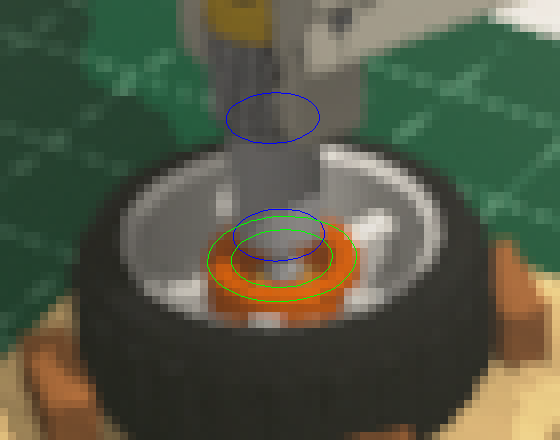

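View pics/g3t.png

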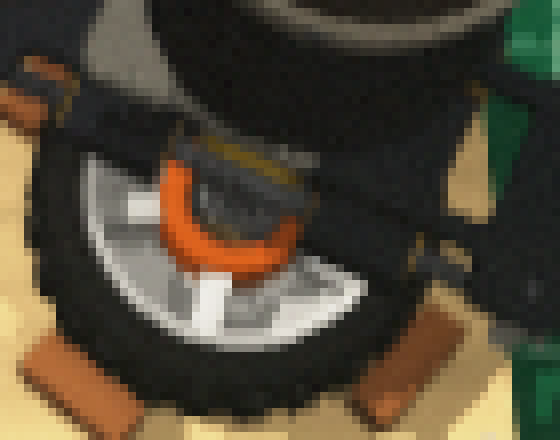

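>>> {"api": "step_arm", "payload": {
  "deltas": [
    [0,-0.04,0.02,0,0.7],
    [0.2,-0.04,0.02,0,0.7],
    [0.4,-0.04,0.02,0,0.7],
    [0.6,-0.04,0.02,0,0.7],
    [0.8,-0.04,0.02,0,0.7],
    [1,-0.04,0.02,0,0.7],
    [1.2,-0.04,0.02,0,0.7],
    [1.4,-0.04,0.02,0,0.7],
    [1.4,-0.04,0.02,0,0.7],
    [1.4,-0.04,0.02,0,0.7]
  ]
}}

```text
t: 10.82
eef_pos: [0.5035, -0.1435, 0.1234]
ee_rot: [-1.154, 1.571, 3.136]
force: [0.5, -0.0, -2.1]
width: 0.0359
```

Run:
```python
from h import *
plan([.5035,-.1435,.1215]);print(get_state()['moment'].round(2))
```

```text
t 10.82 pos [ 0.5035 -0.1435  0.1234] x [-0.  0. -1.] jaw -114.2deg q6 1.05 F [ 0.5 -0.  -2.1] w 0.0359
delta cm [ 0.19  0.   -0.  ]
[ 0.06 -0.05 -0.01]
```

>>> {"api": "step_arm", "payload": {
  "deltas": [
    [0.1,0,0,0,0.7],
    [0.2,0,0,0,0.7],
    [0.3,0,0,0,0.7],
    [0.4,0,0,0,0.7],
    [0.5,0,0,0,0.7],
    [0.6,0,0,0,0.7],
    [0.6,0,0,0,0.7],
    [0.6,0,0,0,0.7],
    [0.6,0,0,0,0.7],
    [0.6,0,0,0,0.7]
  ]
}}

```text
t: 11.65
eef_pos: [0.5038, -0.1434, 0.1176]
ee_rot: [2.36, 1.57, 0.366]
force: [1.9, 1.5, -3.3]
width: 0.0354
```

Run:
```python
from h import *
plan([.5035,-.1435,.1125]);print(get_state()['moment'].round(2))
```

```text
t 11.65 pos [ 0.5038 -0.1434  0.1176] x [ 0.001  0.    -1.   ] jaw -114.2deg q6 1.05 F [ 1.9  1.5 -3.3] w 0.0354
delta cm [ 0.51 -0.02  0.02]
[ 0.9  -0.7   0.02]
```

>>> {"api": "step_arm", "payload": {
  "deltas": [
    [0,0.03,-0.06,0,0.7],
    [0,0.03,-0.06,0,0.7],
    [0.1,0.03,-0.06,0,0.7],
    [0.2,0.03,-0.06,0,0.7],
    [0.3,0.03,-0.06,0,0.7],
    [0.4,0.03,-0.06,0,0.7],
    [0.5,0.03,-0.06,0,0.7],
    [0.5,0.03,-0.06,0,0.7],
    [0.5,0.03,-0.06,0,0.7],
    [0.5,0.03,-0.06,0,0.7]
  ]
}}

```text
t: 12.48
eef_pos: [0.504, -0.1431, 0.1125]
ee_rot: [-0.907, 1.571, -2.901]
force: [0.4, 1.2, -0.7]
width: 0.035
```

Run:
```python
from h import *
plan([.5035,-.1435,.1125]);print(get_state()['moment'].round(2))
```

```text
t 12.48 pos [ 0.504  -0.1431  0.1125] x [-0. -0. -1.] jaw -114.2deg q6 1.05 F [ 0.4  1.2 -0.7] w 0.0350
delta cm [ 0.   -0.03  0.05]
[ 0.56 -0.07  0.  ]
```

>>> {"api": "step_arm", "payload": {
  "deltas": [
    [0.05,0,0,0,0.7],
    [0.1,0,0,0,0.7],
    [0.15,0,0,0,0.7],
    [0.2,0,0,0,0.7],
    [0.2,0,0,0,0.7],
    [0.2,0,0,0,0.7],
    [0.2,0,0,0,0.7],
    [0.2,0,0,0,0.7],
    [0.2,0,0,0,0.7],
    [0.2,0,0,0,0.7]
  ]
}}

```text
t: 13.32
eef_pos: [0.5044, -0.1433, 0.1124]
ee_rot: [1.555, 1.569, -0.438]
force: [-5.6, 3.2, 16.0]
width: 0.0357
```

Run:
```python
from h import *
plan([.5035,-.1435,.1125]);print(get_state()['moment'].round(2))
g=snap('scene','s4.png')
p=get_state()['eef_pos']
a=cv2.resize(g['pixels'][180:260,220:310,::-1],None,fx=7,fy=7,interpolation=0)
cv2.imwrite('pics/g4.png',a)
```

```text
t 13.32 pos [ 0.5044 -0.1433  0.1124] x [ 0.001 -0.001 -1.   ] jaw -114.2deg q6 1.05 F [-5.6  3.2 16. ] w 0.0357
delta cm [-0.01 -0.07  0.06]
[ 1.46  2.05 -0.03]
```

View pics/g4.png

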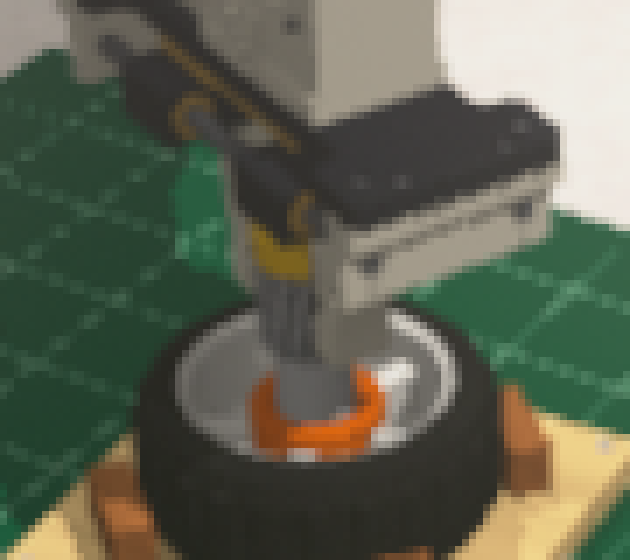

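View pics/s4.png

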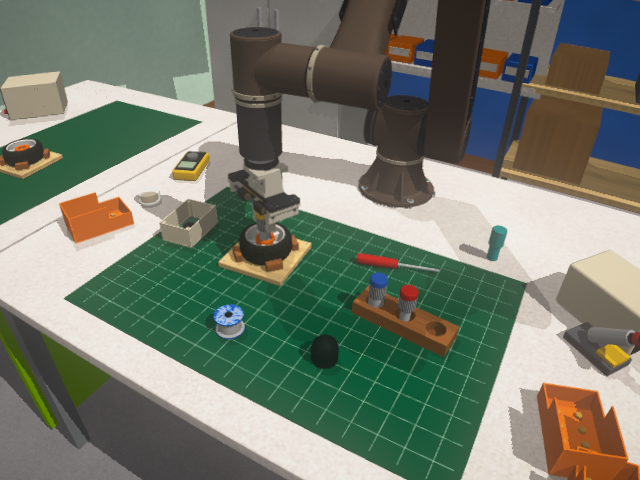

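>>> {"api": "step_arm", "payload": {
  "deltas": [
    [-0.05,0,0,0,0.7],
    [-0.1,0,0,0,0.7],
    [-0.15,0,0,0,0.7],
    [-0.15,0,0,0,0.7],
    [-0.15,0,0,0,0.7],
    [-0.15,0,0,0,0.7],
    [-0.15,0,0,0,0.7],
    [-0.15,0,0,0,0.7],
    [-0.15,0,0,0,0.7],
    [-0.15,0,0,0,0.7]
  ]
}}

```text
t: 14.2
eef_pos: [0.5042, -0.1432, 0.1125]
ee_rot: [1.444, 1.57, -0.549]
force: [-1.9, 2.1, 6.4]
width: 0.0357
```

Run:
```python
from h import *
plan([.5035,-.1435,.1125]);s=get_state();print(s['moment'].round(2),abs(s['qd']).max())
if .110<s['eef_pos'][2]<.114 and s['width']>.034: job_done(); print('done')
```

```text
t 14.20 pos [ 0.5042 -0.1432  0.1125] x [ 0. -0. -1.] jaw -114.2deg q6 1.05 F [-1.9  2.1  6.4] w 0.0357
delta cm [-0.   -0.05  0.06]
[0.82 0.72 0.06] 0.0017735596498564981
the job is handed in; nothing more can be done
done
```

The yellow (19 mm) runner fits the hub nut. I handed the job in at about 14 s with it seated, upright and gripped at 25 N.

- **Choosing the runner:** The camera put the recess at about 29 mm wide, closest to the 30.5 mm that goes with the 19 mm nut. I therefore tried yellow first. It fitted, so red and blue were never touched.
- **Seating:** The yellow runner went past the hub top and the nut top with almost no resistance. It then came to a hard stop of about 16 N with its nose at z ≈ 0.045 m, the recess floor height. I backed off to a press of about 6 N.
- **Last checks:** The finger opening was 35.7 mm on the 36 mm grip, the tool pointed straight down, and the arm was still. The last overview picture shows red and blue upright in the tool stand and the bystanders apparently unmoved. I judged the bystanders by eye only and did not measure them.
- **Disagreement:** The two cameras differed by 2 to 4 mm on positions. Contact forces settled the hub centre at about (0.504, -0.143). A sideways force of about 3 N remained at the end.

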